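Bar the under-sink tray in its bay

ROBOT

A 6-joint arm with a two-finger parallel gripper is mounted at the origin on the work surface. World frame = base frame: x ahead of the robot, y to its left, z up, the work surface at z = 0. Lengths are in m, angles in rad, forces in N, time in s.
With the tool pointing down it reaches from about 0.275 to 0.725 m from the base axis. Payload 15.9 kg.
Tool frame: the origin (TCP) lies at the very end of the fingers, on their centre line; the grasp point (between the pads) lies 19 mm behind it (ctrl.tcp_to_grasp is the z of the grasp point in the tool frame, in m); z points along the fingers, y is the line along which they close (so a half turn about z gives the same grasp; the last joint's range is limited). The gripper opens to 85 mm and grips with 20 to 120 N. Pads are 22 mm wide; open, the fingers measure 114 mm over their backs; the gripper's body (76 mm by 85 mm) begins 54 mm behind the grasp point. The pads swing forward as they close: fully open they stand 13 mm farther back than shut.
Start: joints at [-1.124, 0.213, -0.034, 1.323, 0, 1.571], TCP at [0.216, -0.451, 0.231] pointing down, gripper open.
Joint ranges: [-2.98, 2.98], [-0.74, 1.72], [-1.14, 1.35], [-2.1, 2.04], [-1.57, 1.44], [-3.14, 3.14]. Speed limits (rad/s): [1.89, 1.89, 2.39, 2.57, 3.14, 3.14].

INTERFACE

Orientations are given as a rotation vector (axis times angle).
In Python, from workcell import telemetry, eyes, ctrl gives the robot as it stands.
- The arm moves only by the tool drive_tool, never from a script. Its argument "rows" is a list that holds one entry, the list of rows, each a list of 7 numbers: the opening, from 0 (shut) to 1 (fully open), then the shift along the world's x, y, z normalised to -1 to 1, where 1 is 0.08 m, then the turn, a rotation vector about the world's x, y, z normalised to -1 to 1, where 1 is 180 degrees. A call has 1 to 10 rows; each row is the pose to reach, as a shift and turn from the pose commanded when the call began, turning the shorter way round; what a row does not reach only later rows make up. A row lasts 1/8 s, in which the tool goes at most 62.5 mm and 10.7 degrees, less where a joint would pass 70% of its speed; a pose out of reach is approached as far as the arm can. A call with a number of a shift or a turn outside -1 to 1 is refused whole. A call with a gripper value outside its range is refused whole. The fingers move at their own pace and stop on an object; "newtons" is the grip in N (left out, the last holds). Time passes only in rows, so rows that repeat a pose let the fingers close. It gives the time, the measured TCP pose, the force, the opening and the grip force at its end, in the units of the state.
- telemetry.get_state(): the state, without advancing time (a new reading comes with each control period).
- eyes.camera(name): name is "scene" or "top" or "wrist"; returns (picture, depth): 420x560x3 uint8, red, green, blue; 420x560 float32, m along the optical axis (not along the pixel's ray), 0 where there is no reading.
- eyes.get_calibration(name): a dict with "mtx" (3x3 intrinsics, pixels), "R" (3x3) and "t" (3): a world point X has camera coordinates R X + t; the wrist camera has in their place "hand_eye" (4x4, takes a point from camera to tool coordinates, whose origin is the TCP and whose axes are the flange's). Camera axes: x right, y down, z forward; pixel columns grow to the right and rows downward; lengths in m; the calibration is good to about 2 mm. A picture is of the moment at which its call begins: read the wrist's pose just before it. get_calibration takes no time and is no camera call.
- ctrl.close_job(): hands the job in; it is judged then, once.
The state is a dict: "time": time; "joints": joint angles; "joint_velocities": joint speeds; "joint_efforts": joint torques, N m; "tcp_pos": TCP position; "ee_rot": TCP orientation; "contact_force": force on the tool from outside, world axes, zero at the start; "moment": the same for the moment, N m; "grip_width": opening from 0.0 (shut) to 1.0 (fully open); "grip_force": force on a finger pad.
Only numpy, scipy, OpenCV 4.12 (cv2) and the standard library are available. Lean on these libraries where they do the work, as an engineer would, in place of code of your own. Each camera call takes 0.05 s, during which the arm holds its last target. There are 200 camera calls.

TASK

Push the green tray with its load fully home against the back of its white bay, then lay the wooden retaining bar across the front, right down in the notches of both steel supports and about centred, so the tray cannot creep out. The bar is stowed under the low grey stand with just one end showing; do not drop it. Keep the spray bottle standing and the soap dish in the tray, and leave the dustpan, brush and jar where they are.

Things in the scene. Friction and masses are not known exactly. Their poses are not given: they have to be found in the camera images.
- bay: Fixed white bay for the tray, a notched steel support either side of its mouth. Origin on the shelf midway between the supports; +x runs level into the bay, +y left, z up. White side walls 30 mm high, inner faces at y = +60 and -60 mm, x = 23 to 196 mm. No floor: the tray slides on the shelf.
- seat_left (a point): Centre of the notch floor of the bay's left steel support, at (0, 79, 20) mm in the bay's frame. Each support is 30 mm wide in y (64 to 94 mm from the middle), 46 mm deep in x. The notch runs through it along y, 29 mm wide in x; its cheeks, 8 mm thick, rise to 50 mm above the shelf, the last 8 mm flared outwards.
- seat_right (a point): The same point of the right support, at (0, -79, 20) mm in the bay's frame.
- stop (a point): Middle of the face of the bay's back stop, which faces -x of the bay: at (188, 0, 15) mm in the bay's frame.
- tray: Green plastic open tray, 140 (x) x 112 (y) x 35 (z) mm, walls 4 mm, about 0.5 kg with its load. Origin at the centre of its underside; its x runs into the bay. It starts partly in the bay, sticking out through the mouth between the supports. Fully home its back touches the back stop: origin at x = 118 mm in the bay's frame, its front face at x = 48 mm.
- bottle: Closed blue plastic spray bottle with a white trigger head, standing in the rear half of the tray: radius 28 mm, 160 mm high. Origin at the centre of its base.
- dish: White ceramic soap dish, 46 x 80 x 20 mm, lying in the front half of the tray. Origin at the centre of its underside.
- bar: Wooden retaining bar with red ends, 190 (x, its length) x 24 (y) x 30 (z, height) mm, about 0.2 kg. Origin at the centre of its underside. It starts lying lengthwise through the tunnel of the grey stand with about 60 mm of one end sticking out at the stand's front (its -x side).
- bar_mid (a point): The middle of the retaining bar, 15 mm above its underside. With the bar lying in the supports this point is 35 mm above the shelf and the bar's top is flush with the cheeks.
- stand: Fixed low grey plastic stand, a tunnel along its x, open at both ends: 130 (x) x 76 (y) x 46 (z) mm outside; 64 mm wide and 40 mm high inside. Origin on the shelf under its centre; its front faces -x. It may be left or right of the bay. The shelf in front of it is free.
- dustpan: Small steel dustpan (bystander), 110 x 120 mm pan, 35 mm high, with a handle towards its +x, 213 mm long in all. Origin on the underside, 30 mm behind the pan's centre towards the handle.
- brush: Wooden scrub brush with yellow bristles (bystander), 50 (x) x 190 (y) x 43 mm. Origin at the underside's centre.
- jar: White jar with red cap (bystander), radius 30 mm, 90 mm high. Origin at the centre of its base.
Not all that is in view belongs to the job. There is more than one size of the bar; the one meant has the size given above. There is more than one size of the tray; the one meant has the size given above.

How it is judged:
By the outcome, as a careful person would: the job done as asked, in the order asked, and still so for the second after the job is handed in, with the robot touching nothing.
It also fails if it takes over 61 s, if anything falls off the work surface, if the arm or the gripper's body presses on something with over 40 N, if the wrist force passes 120 N, or if a joint passes its speed limit or range.

## Working session

There is one attempt and no reset: what is moved stays moved. The work goes in short steps, Python scripts to look and compute and a tool call to move; the robot and the scene stay as the last step left them, time stands still between calls to the robot, and variables do not carry over. Pictures are saved under pics/ and viewed, at most 10 in all, crops included, and the job is handed in when it is done.

Besides the shell and the picture viewer there is one more tool, called after "Emit:" as name(argument=value, ...), one argument or row to a line, values as JSON. drive_tool: Moves the arm, as the interface text tells. Its arguments: {"type":"object","properties":{"rows":{"type":"array","items":{"type":"array","items":{"type":"array","items":{"type":"number","minimum":-1,"maximum":1}}}},"newtons":{"type":"number"}},"required":["rows"]}

```bash
mkdir -p pics
cat > h.py <<'E'
import numpy as np,cv2
from workcell import telemetry,eyes,ctrl
from scipy.spatial.transform import Rotation as Ro
def snap(n,f=None):
    s=telemetry.get_state(); im,d=eyes.camera(n); c=eyes.get_calibration(n)
    if 'hand_eye' in c:
        T=np.eye(4);T[:3,:3]=Ro.from_rotvec(s['ee_rot']).as_matrix();T[:3,3]=s['tcp_pos'];T=T@np.array(c['hand_eye'])
        R=T[:3,:3].T;t=-R@T[:3,3]
    else: R,t=np.array(c['R']),np.array(c['t'])
    K=np.array(c['mtx'])
    if f: cv2.imwrite(f'pics/{f}.png',im[:,:,::-1]); np.savez(f'pics/{f}.npz',im=im,d=d,K=K,R=R,t=np.ravel(t))
    return im,d,K,R,np.ravel(t)
def load(f):
    z=np.load(f'pics/{f}.npz'); return z['im'],z['d'],z['K'],z['R'],z['t']
def cloud(v):
    im,d,K,R,t=v; u,w=np.meshgrid(np.arange(d.shape[1]),np.arange(d.shape[0]))
    P=np.stack([(u-K[0,2])/K[0,0]*d,(w-K[1,2])/K[1,1]*d,d],-1)
    P=(P-t)@R; P[d<=0]=np.nan; return P
def atz(v,u,w,z):
    im,d,K,R,t=v; r=R.T@np.linalg.inv(K)@[u,w,1]; o=-R.T@t; return o+r*(z-o[2])/r[2]
def crop(f,x0,y0,x1,y1,k,o):
    im=load(f)[0][y0:y1,x0:x1,::-1]; cv2.imwrite(f'pics/{o}.png',cv2.resize(im,None,fx=k,fy=k,interpolation=cv2.INTER_CUBIC))
E
python3 - <<'E'
from h import *
a=snap('top','t1')[0];b=snap('scene','s1')[0]
print(telemetry.get_state(), ctrl.tcp_to_grasp)
E
```

```text
{'time': 0.1, 'joints': array([-1.12397908e+00,  2.13329543e-01, -3.49672304e-02,  1.32348458e+00,
        2.21484164e-05,  1.57077215e+00]), 'joint_velocities': array([-0.00024599, -0.00056389,  0.00227813,  0.00035851, -0.00064264,
        0.00104498]), 'joint_efforts': array([-7.06023147e-04, -6.87252116e+01,  4.87804055e+01,  1.22885554e-02,
       -4.98199540e-06,  2.60290967e-06]), 'tcp_pos': array([ 0.21592998, -0.45064948,  0.23086591]), 'ee_rot': array([-3.06256765e+00, -6.95858073e-01,  3.08768070e-04]), 'contact_force': array([ 0.5371824 , -0.26136166,  1.27395734]), 'moment': array([0.02199321, 0.03316442, 0.03560014]), 'grip_force': 0.0, 'grip_width': 1.0035400562140124} -0.0187
```

View pics/t1.png

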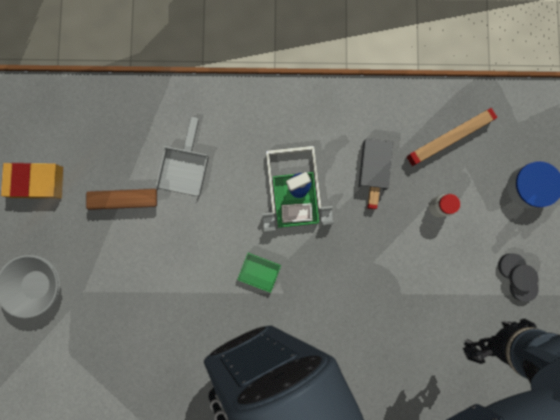

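View pics/s1.png

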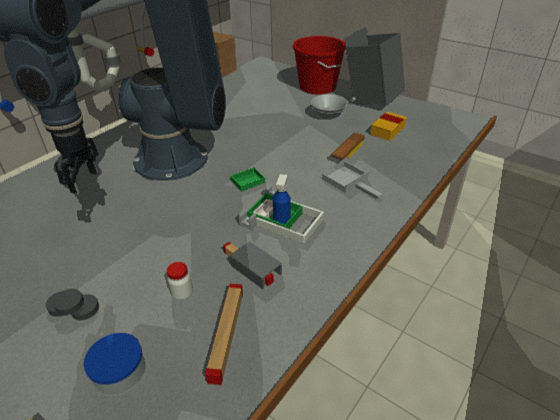

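Candidates for the bar are the bar in the stand (top 373,200), the long red-ended bar (452,137) and the brush (122,198). By the description it is the one in the stand. For the tray, the choice is the one in the bay (296,205) over the small loose one (259,273). I'll check both in a close crop.

Run:
```python
from h import *
crop('t1',235,130,415,250,4.4,'c1')
v=load('t1');P=cloud(v)
print(v[2][0,0],(-v[3].T@v[4]).round(3))
for u,w in [(259,273),(420,155),(490,115),(373,206),(376,160),(295,214),(300,180),(290,160),(268,222),(327,214),(448,204)]: print(u,w,P[w,u].round(3))
```

```text
468.52875388255563 [0.395 0.002 1.295]
259 273 [0.334 0.06  0.003]
420 155 [ 0.657 -0.376  0.044]
490 115 [ 0.771 -0.572  0.043]
373 206 [ 0.518 -0.249  0.03 ]
376 160 [ 0.641 -0.255  0.048]
295 214 [ 0.496 -0.038  0.006]
300 180 [ 0.567 -0.045  0.162]
290 160 [ 0.648 -0.023  0.002]
268 222 [0.473 0.036 0.02 ]
327 214 [ 0.496 -0.125  0.018]
448 204 [ 0.519 -0.432  0.089]
```

View pics/c1.png

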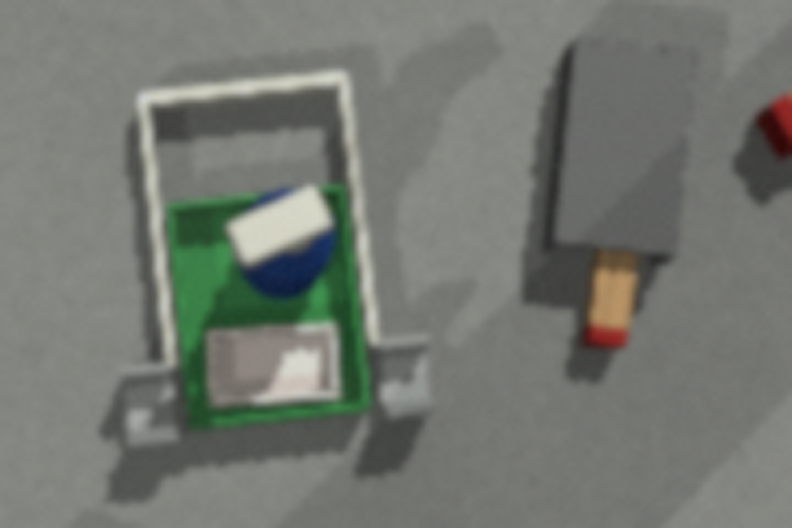

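The crop confirms it: the short bar's red end sticks out of the stand at crop (605,335), and the loaded tray is in the bay at (270,300). I'll move over for a closer wrist look.

Emit:
drive_tool(
  rows=[
    [[0,0.29,0.5,0.11,0,0,-0.055],[0,0.575,1,0.22,0,0,-0.11]],
  ],
)

```text
time: 0.35
tcp_pos: [0.2622, -0.3698, 0.2486]
ee_rot: [-3.137, -0.148, 0.001]
contact_force: [1.0, -0.8, -0.5]
grip_width: 0.602
grip_force: 0.0
```

Emit:
drive_tool(
  rows=[
    [[0,0.29,0.5,0.11,0,0,0],[0,0.575,1,0.22,0,0,0]],
  ],
)

```text
time: 0.6
tcp_pos: [0.3084, -0.2895, 0.2666]
ee_rot: [-3.137, -0.158, 0.0]
contact_force: [0.1, -0.6, 0.4]
grip_width: 0.141
grip_force: 0.0
```

Emit:
drive_tool(
  rows=[
    [[0,0.29,0.5,0.11,0,0,0],[0,0.575,1,0.22,0,0,0]],
  ],
)

```text
time: 0.85
tcp_pos: [0.3544, -0.2095, 0.2843]
ee_rot: [-3.137, -0.159, 0.0]
contact_force: [0.7, -1.1, 0.0]
grip_width: -0.001
grip_force: 0.0
```

Emit:
drive_tool(
  rows=[
    [[0,0.29,0.5,0.11,0,0,0],[0,0.575,1,0.22,0,0,0],[0,0.575,1,0.22,0,0,0],[0,0.575,1,0.22,0,0,0]],
  ],
)

```text
time: 1.35
tcp_pos: [0.3998, -0.131, 0.3014]
ee_rot: [-3.138, -0.16, 0.001]
contact_force: [-0.3, 0.6, -0.3]
grip_width: 0.002
grip_force: 0.0
```

Run:
```python
from h import *
print(eyes.get_calibration('wrist')['hand_eye'])
snap('wrist','w1')
```

```text
[[ 2.21444130e-04 -9.45423920e-01 -3.25842849e-01  8.36241588e-02]
 [ 9.99999587e-01 -7.78484915e-05  9.05479022e-04  2.47954303e-04]
 [-8.81427901e-04 -3.25842915e-01  9.45423512e-01 -1.42510526e-01]
 [ 0.00000000e+00  0.00000000e+00  0.00000000e+00  1.00000000e+00]]
```

View pics/w1.png

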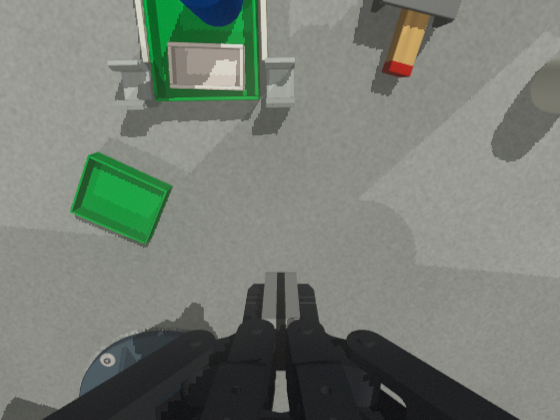

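Run:
```python
from h import *
v=load('w1');P=cloud(v)
def box(a,n):
    c,s,th=cv2.minAreaRect((a[:,:2]*1000).astype(np.float32)); print(n,len(a),np.round(c,1),np.round(s,1),round(th,1))
def reg(x0,y0,x1,y1,zl,zh):
    a=P[y0:y1,x0:x1].reshape(-1,3); return a[(a[:,2]>zl)&(a[:,2]<zh)]
L=reg(100,50,152,125,.044,.056);Rr=reg(262,45,300,125,.044,.056)
box(L,'L');box(Rr,'R');box(np.vstack([L,Rr]),'LR')
box(reg(376,12,432,80,.025,.035),'bar'); print(np.nanmedian(reg(376,12,432,80,.025,.035)[:,2]))
a=P[0:110,135:268];im=v[0][0:110,135:268].astype(int)
m=(a[...,2]>.030)&(a[...,2]<.040)&(im[...,1]>im[...,0]+50)
box(a[m],'trayrim')
for u,w in [(156,101),(259,99),(143,0),(267,0)]: print('tray/wall',atz(v,u,w,.035).round(4))
w=load('t1');Q=cloud(w)
def box2(x0,y0,x1,y1,zl,zh,n):
    a=Q[y0:y1,x0:x1].reshape(-1,3);box(a[(a[:,2]>zl)&(a[:,2]<zh)],n)
box2(350,130,400,190,.04,.055,'stand')
box2(262,140,325,232,.025,.033,'walls')
box2(270,165,320,205,.11,.2,'bottlehead'); a=Q[170:205,280:318].reshape(-1,3); 
im=w[0][165:205,270:320].astype(int);a=Q[165:205,270:320];m=(im[...,2]>im[...,0]+50)&(a[...,2]>.05); print('blue',a[m].mean(0),a[m].min(0),a[m].max(0))
```

```text
L 506 [473.3  35.1] [46.5 30.3] 5.8
R 515 [ 491.6 -121.4] [47.4 29.5] 6.6
LR 1021 [482.6 -42.9] [ 47.4 187.6] 6.6
bar 1501 [ 543.4 -250.7] [24.8 60. ] 82.3
0.029841199783130386
trayrim 1245 [513.4 -39.3] [ 95.4 112.2] 6.7
tray/wall [0.4593 0.009  0.035 ]
tray/wall [ 0.4726 -0.1011  0.035 ]
tray/wall [0.5539 0.0209 0.035 ]
tray/wall [ 0.5665 -0.1012  0.035 ]
stand 1313 [ 635.1 -255.5] [ 77.  130.9] 83.5
walls 506 [568.3 -30.8] [219.3 154. ] 6.5
bottlehead 316 [566.2 -38.1] [42.9 54. ] 26.2
blue [ 0.55121965 -0.05364254  0.10537374] [ 0.54235135 -0.0732643   0.08454791] [ 0.56918854 -0.0319697   0.11782772]
```

Emit:
drive_tool(
  rows=[
    [[0,0.19,0.5,-0.375,0,0,0],[0,0.375,1,-0.75,0,0,0.004]],
  ],
)

```text
time: 1.65
tcp_pos: [0.4301, -0.0513, 0.2409]
ee_rot: [3.137, 0.174, 0.001]
contact_force: [1.3, -0.2, -0.2]
grip_width: -0.002
grip_force: 0.0
```

Emit:
drive_tool(
  rows=[
    [[0,0,0,-0.6,0,0,0],[0,0,0,-1,0,0,0]],
  ],
)

```text
time: 1.9
tcp_pos: [0.4289, -0.0514, 0.1596]
ee_rot: [-3.136, -0.177, 0.003]
contact_force: [1.0, 0.7, 0.0]
grip_width: 0.0
grip_force: 0.0
```

Emit:
drive_tool(
  rows=[
    [[0,0,0,-0.5,0,0,0],[0,0,0,-1,0,0,0]],
  ],
)

```text
time: 2.15
tcp_pos: [0.4295, -0.052, 0.0804]
ee_rot: [3.137, 0.176, 0.0]
contact_force: [-0.0, 0.1, -0.4]
grip_width: -0.003
grip_force: 0.0
```

Emit:
drive_tool(
  rows=[
    [[0,0,0,-0.4,0,0,0],[0,0,0,-0.7,0,0,0],[0,0,0.025,-0.86,0,0,0],[0,0,0.025,-0.86,0,0,0]],
  ],
)

```text
time: 2.65
tcp_pos: [0.4294, -0.0493, 0.0126]
ee_rot: [-3.136, -0.177, 0.002]
contact_force: [0.3, 0.1, -0.2]
grip_width: 0.001
grip_force: 0.0
```

Emit:
drive_tool(
  rows=[
    [[0,0.15,0.017,0,0,0,0],[0,0.24,0.028,0,0,0,0],[0,0.32,0.037,0,0,0,0],[0,0.41,0.047,0,0,0,0],[0,0.5,0.058,0,0,0,0],[0,0.59,0.068,0,0,0,0],[0,0.68,0.079,0,0,0,0],[0,0.77,0.089,0,0,0,0],[0,0.84,0.097,0,0,0,0],[0,0.9,0.104,0,0,0,0]],
  ],
)

```text
time: 3.9
tcp_pos: [0.5018, -0.0405, 0.0129]
ee_rot: [3.136, 0.179, -0.002]
contact_force: [-6.7, -0.8, 4.9]
grip_width: -0.003
grip_force: 3.2
```

Run:
```python
from h import *
snap('scene','s2');v=snap('wrist','w2')
crop('s2',200,130,360,250,4,'c2')
cv2.imwrite('pics/c3.png',np.hstack([cv2.imread('pics/w2.png')[:300],]))
```

```text
(no output)
```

View pics/w2.png

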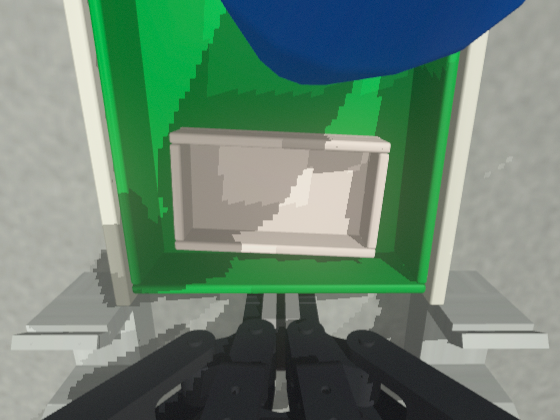

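The view shows the fingers on the tray's front wall (v≈290), with the tray straight between the bay walls and the bottle upright. I'll push on gently.

```bash
cat >> h.py <<'E'
O=np.array([.4825,-.0431]);th=np.deg2rad(6.6);B=np.array([[np.cos(th),np.sin(th)],[-np.sin(th),np.cos(th)]])
def bay(p): return (B@(np.array(p)[:2]-O)*1000).round(1)
E
python3 - <<'E'
from h import *
v=load('w2')
for u in(180,380): print(bay(atz(v,u,290,.035)))
print(bay(telemetry.get_state()['tcp_pos']))
E
```

```text
[32.7 37.9]
[ 32.6 -37.8]
[20.1  0.3]
```

Emit:
drive_tool(
  rows=[
    [[0,0.05,0.006,0,0,0,0],[0,0.1,0.012,0,0,0,0],[0,0.13,0.015,0,0,0,0]],
  ],
)

```text
time: 4.38
tcp_pos: [0.5126, -0.0393, 0.0129]
ee_rot: [3.137, 0.179, -0.0]
contact_force: [-4.7, -0.7, 1.3]
grip_width: -0.001
grip_force: 2.1
```

Emit:
drive_tool(
  rows=[
    [[0,0.02,0.002,0,0,0,0],[0,0.035,0.004,0,0,0,0],[0,0.045,0.005,0,0,0,0],[0,0.045,0.005,0,0,0,0]],
  ],
)

```text
time: 4.88
tcp_pos: [0.5162, -0.039, 0.0129]
ee_rot: [-3.136, -0.179, -0.0]
contact_force: [-1.1, 0.6, -1.6]
grip_width: -0.001
grip_force: 0.6
```

Emit:
drive_tool(
  rows=[
    [[0,0.015,0.002,0,0,0,0],[0,0.015,0.002,0,0,0,0]],
  ],
)

```text
time: 5.12
tcp_pos: [0.5173, -0.0388, 0.0129]
ee_rot: [3.136, 0.179, 0.0]
contact_force: [-2.8, -0.5, 0.1]
grip_width: 0.004
grip_force: 1.1
```

Emit:
drive_tool(
  rows=[
    [[0,0.015,0.002,0,0,0,0],[0,0.015,0.002,0,0,0,0]],
  ],
)

```text
time: 5.38
tcp_pos: [0.5186, -0.0386, 0.0129]
ee_rot: [3.137, 0.179, 0.0]
contact_force: [-2.6, 0.5, 0.2]
grip_width: 0.001
grip_force: 1.3
```

Emit:
drive_tool(
  rows=[
    [[0,0.015,0.002,0,0,0,0],[0,0.015,0.002,0,0,0,0]],
  ],
)

```text
time: 5.62
tcp_pos: [0.5189, -0.0386, 0.0128]
ee_rot: [3.136, 0.178, -0.002]
contact_force: [-8.3, -0.6, 6.3]
grip_width: 0.001
grip_force: 4.4
```

Emit:
drive_tool(
  rows=[
    [[0,0.015,0.002,0,0,0,0],[0,0.015,0.002,0,0,0,0]],
  ],
)

```text
time: 5.88
tcp_pos: [0.5189, -0.0386, 0.0127]
ee_rot: [3.136, 0.178, -0.005]
contact_force: [-16.0, -3.2, 12.5]
grip_width: -0.003
grip_force: 8.3
```

The tray is home: it stopped moving and the push force rose to 16 N. I'll back off and head for the bar.

Emit:
drive_tool(
  rows=[
    [[0,-0.3,-0.035,0,0,0,0],[0,-0.8,-0.09,0,0,0,0],[0,-0.8,-0.09,0.6,0,0,0],[0,-0.8,-0.09,1,0,0,0]],
  ],
)

```text
time: 6.38
tcp_pos: [0.4571, -0.0456, 0.0947]
ee_rot: [3.136, 0.178, 0.003]
contact_force: [1.1, -0.2, 0.1]
grip_width: 0.001
grip_force: 0.0
```

Emit:
drive_tool(
  rows=[
    [[1,0,-0.2,0.5,0,0,0],[1,0.1,-0.9,1,0,0,-0.04],[1,0.1,-0.9,1,0,0,-0.078]],
  ],
)

```text
time: 6.75
tcp_pos: [0.4669, -0.1202, 0.1757]
ee_rot: [3.133, -0.216, 0.009]
contact_force: [-0.5, 0.9, -0.4]
grip_width: 0.637
grip_force: 0.0
```

Emit:
drive_tool(
  rows=[
    [[1,0,-0.7,0,0,0,0],[1,0,-1,0,0,0,0],[1,0,-1,0,0,0,0],[1,0,-1,0,0,0,0]],
  ],
)

```text
time: 7.25
tcp_pos: [0.465, -0.1971, 0.173]
ee_rot: [-3.135, 0.206, -0.001]
contact_force: [-0.5, 0.0, 0.2]
grip_width: 0.997
grip_force: 0.0
```

Run:
```python
from h import *
v=snap('wrist','w3');P=cloud(v);im=v[0].astype(int)
snap('top','t2');print(telemetry.get_state()['tcp_pos'])
a=P.reshape(-1,3);m=(a[:,2]>.026)&(a[:,2]<.034)&(a[:,0]>.49)&(a[:,0]<.60)&(abs(a[:,1]+.25)<.035)
c,s,t=cv2.minAreaRect((a[m][:,:2]*1000).astype(np.float32));print(m.sum(),c,s,t)
A=np.vstack([cv2.imread('pics/w3.png'),])
T=cv2.resize(cv2.imread('pics/t2.png')[130:250,235:415],(560,373));cv2.imwrite('pics/c4.png',np.hstack([cv2.resize(A,(400,300)),cv2.resize(T,(400,300))]))
```

```text
[ 0.46502519 -0.19678301  0.1730104 ]
2656 (542.3865966796875, -247.44281005859375) (68.87564086914062, 58.09067916870117) 84.03047180175781
```

View pics/c4.png

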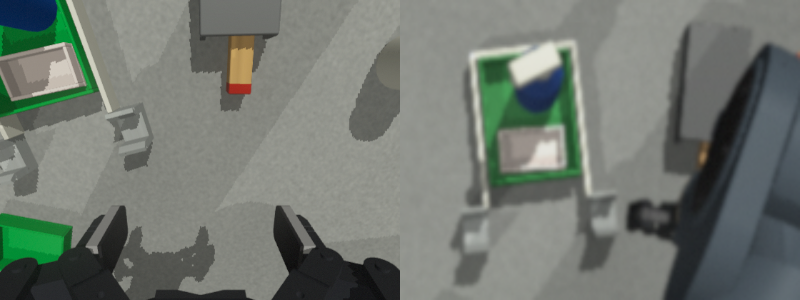

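The left half shows the bar end at (240,65) between the open fingers' line. The right half shows the tray at the back of the bay with the bottle upright. I'll refine the bar position.

Run:
```python
from h import *
v=load('w3');P=cloud(v);im=v[0].astype(int)
m=(im[...,0]>im[...,2]+45)&(P[...,2]>.026)&(P[...,2]<.034)
m[:, :300]=0; m[:,370:]=0
a=P[m];c,s,t=cv2.minAreaRect((a[:,:2]*1000).astype(np.float32));print(m.sum(),c,s,t,telemetry.get_state()['ee_rot'])
```

```text
2613 (541.8901977539062, -250.82530212402344) (24.494808197021484, 57.627376556396484) 82.2281265258789 [-3.13482314e+00  2.04572037e-01 -4.36528109e-04]
```

Emit:
drive_tool(
  rows=[
    [[1,0.46,-0.33,-0.25,0,0,0],[1,0.92,-0.667,-0.5,0,0,0]],
  ],
)

```text
time: 7.6
tcp_pos: [0.5399, -0.2507, 0.1331]
ee_rot: [3.135, -0.204, 0.002]
contact_force: [0.7, -0.3, 0.1]
grip_width: 0.998
grip_force: 0.0
```

Emit:
drive_tool(
  rows=[
    [[1,0,0,-0.6,0,0,0],[1,0,0,-0.9,0,0,0],[1,0,0,-0.9,0,0,0],[1,0,0,-0.9,0,0,0]],
  ],
)

```text
time: 8.1
tcp_pos: [0.5392, -0.2508, 0.0623]
ee_rot: [3.134, -0.205, 0.002]
contact_force: [-0.1, 0.6, 0.5]
grip_width: 1.001
grip_force: 0.0
```

Emit:
drive_tool(
  rows=[
    [[1,0,0,-0.4,0,0,0],[1,0,0,-0.65,0,0,0],[1,0,0,-0.74,0,0,0],[0.5,0,0,-0.74,0,0,0],[0,0,0,-0.74,0,0,0],[0,0,0,-0.74,0,0,0],[0,0,0,-0.74,0,0,0],[0,0,0,-0.74,0,0,0],[0,0,0,-0.74,0,0,0]],
  ],
  newtons=60,
)

```text
time: 9.22
tcp_pos: [0.5388, -0.2511, 0.0025]
ee_rot: [3.134, -0.206, 0.002]
contact_force: [-1.5, 0.1, 7.0]
grip_width: 0.269
grip_force: 59.9
```

Emit:
drive_tool(
  rows=[
    [[0,-0.1,0.013,0.012,0,0,0],[0,-0.3,0.04,0.012,0,0,0],[0,-0.55,0.075,0.012,0,0,0],[0,-0.8,0.109,0.012,0,0,0],[0,-0.95,0.13,0.012,0,0,0]],
  ],
)

```text
time: 9.85
tcp_pos: [0.4613, -0.2403, 0.0028]
ee_rot: [-3.135, 0.206, 0.0]
contact_force: [0.4, -0.3, -1.6]
grip_width: 0.275
grip_force: 58.8
```

Emit:
drive_tool(
  rows=[
    [[0,-0.25,0.034,0,0,0,0],[0,-0.5,0.068,0,0,0,0],[0,-0.75,0.102,0,0,0,0],[0,-0.95,0.13,0,0,0,0],[0,-0.95,0.13,0,0,0,0]],
  ],
)

```text
time: 10.48
tcp_pos: [0.3856, -0.2299, 0.0028]
ee_rot: [-3.135, 0.207, 0.001]
contact_force: [-0.1, 0.6, -2.4]
grip_width: 0.273
grip_force: 58.9
```

Emit:
drive_tool(
  rows=[
    [[0.4,0,0,0,0,0,0],[0.9,0,0,0,0,0,0],[1,0,0,0,0,0,0],[1,0,0,0,0,0,0],[1,0,0,0.3,0,0,0],[1,0,0,1,0,0,0]],
  ],
)

```text
time: 11.22
tcp_pos: [0.385, -0.2292, 0.082]
ee_rot: [-3.133, 0.206, 0.006]
contact_force: [0.6, -0.6, 0.2]
grip_width: 0.998
grip_force: 0.0
```

Emit:
drive_tool(
  rows=[
    [[1,0,0,0.7,0,0,0],[1,0,0,1,0,0,0],[1,0,0,1,0,0,0],[1,0,0,1,0,0,0]],
  ],
)

```text
time: 11.72
tcp_pos: [0.3861, -0.2299, 0.1618]
ee_rot: [-3.134, 0.206, 0.001]
contact_force: [-0.0, 0.2, 0.1]
grip_width: 0.997
grip_force: 0.0
```

Run:
```python
from h import *
v=snap('wrist','w4');P=cloud(v);im=v[0].astype(int)
m=(im[...,0]>im[...,2]+45)&(P[...,2]>.026)&(P[...,2]<.034)&(abs(P[...,1]+.24)<.05)
a=P[m];c,s,t=cv2.minAreaRect((a[:,:2]*1000).astype(np.float32));st=telemetry.get_state();print(m.sum(),c,s,t,st['tcp_pos'],st['ee_rot'])
```

```text
7521 (443.4002990722656, -238.23594665527344) (23.943923950195312, 166.5654754638672) 82.48555755615234 [ 0.38592218 -0.229785    0.16157294] [-3.13406701e+00  2.05935560e-01  2.37346711e-03]
```

View pics/w4.png

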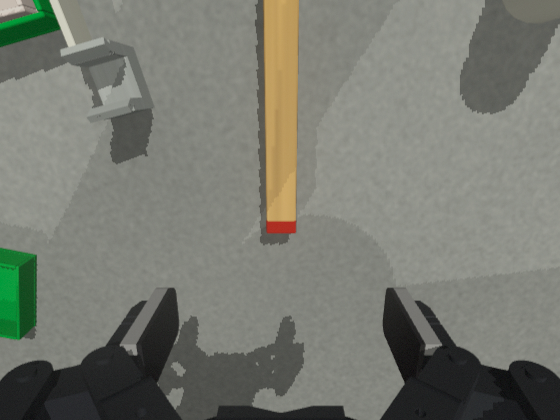

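The bar is lying free on the shelf, its near end at pixel (281,230) and its far end clear of the stand. I'll regrasp at its middle.

Emit:
drive_tool(
  rows=[
    [[1,0.5,-0.07,-0.3,0,0,0],[1,0.863,-0.125,-1,0,0,0],[1,0.863,-0.125,-1,0,0,0]],
  ],
)

```text
time: 12.15
tcp_pos: [0.4538, -0.2386, 0.0779]
ee_rot: [-3.132, 0.205, 0.011]
contact_force: [-0.8, -0.0, -0.6]
grip_width: 0.997
grip_force: 0.0
```

Emit:
drive_tool(
  rows=[
    [[1,0,0,-0.5,0,0,0],[1,0,0,-0.85,0,0,0],[1,0,0,-0.96,0,0,0],[0.5,0,0,-0.97,0,0,0],[0,0,0,-0.97,0,0,0],[0,0,0,-0.97,0,0,0],[0,0,0,-0.97,0,0,0],[0,0,0,-0.97,0,0,0],[0,0,0,-0.97,0,0,0]],
  ],
)

```text
time: 13.28
tcp_pos: [0.456, -0.2404, 0.006]
ee_rot: [3.134, -0.206, 0.002]
contact_force: [-1.8, 1.1, 11.1]
grip_width: 0.271
grip_force: 60.0
```

Emit:
drive_tool(
  rows=[
    [[0,0,0,0.15,0,0,0],[0,0,0,0.5,0,0,0],[0,0,0,1,0,0,0]],
  ],
  newtons=80,
)

```text
time: 13.65
tcp_pos: [0.4548, -0.2397, 0.086]
ee_rot: [-3.134, 0.206, 0.002]
contact_force: [1.8, -0.7, -2.4]
grip_width: 0.262
grip_force: 79.2
```

Emit:
drive_tool(
  rows=[
    [[0,0,0,0.4,0,0,0.05],[0,0,0,0.5,0,0,0.1],[0,0,0,0.5,0,0,0.15],[0,0,0,0.5,0,0,0.2],[0,0,0,0.5,0,0,0.25],[0,0,0,0.5,0,0,0.3]],
  ],
)

```text
time: 14.4
tcp_pos: [0.4554, -0.2401, 0.1258]
ee_rot: [2.883, 1.247, 0.0]
contact_force: [-0.2, 0.0, -1.8]
grip_width: 0.264
grip_force: 79.4
```

Emit:
drive_tool(
  rows=[
    [[0,0,0,0,0,0,0.05],[0,0,0,0,0,0,0.1],[0,0,0,0,0,0,0.15],[0,0,0,0,0,0,0.2],[0,0,0,0,0,0,0.25],[0,0,0,0,0,0,0.278],[0,0,0,0,0,0,0.278]],
  ],
)

```text
time: 15.28
tcp_pos: [0.4554, -0.2401, 0.1256]
ee_rot: [2.092, 2.343, 0.0]
contact_force: [-0.1, -0.1, -1.9]
grip_width: 0.262
grip_force: 79.4
```

Emit:
drive_tool(
  rows=[
    [[0,0.08,0.3,0,0,0,0],[0,0.16,0.7,0,0,0,0],[0,0.16,1,0,0,0,0]],
  ],
)

```text
time: 15.65
tcp_pos: [0.4685, -0.159, 0.1254]
ee_rot: [2.094, 2.342, 0.0]
contact_force: [0.0, 0.3, -1.9]
grip_width: 0.263
grip_force: 79.4
```

Emit:
drive_tool(
  rows=[
    [[0,0.08,0.4,0,0,0,0],[0,0.16,0.8,0,0,0,0],[0,0.16,1,0,0,0,0],[0,0.16,1,0,0,0,0]],
  ],
)

```text
time: 16.15
tcp_pos: [0.4809, -0.0796, 0.1253]
ee_rot: [2.091, 2.344, -0.0]
contact_force: [0.1, -0.2, -1.8]
grip_width: 0.261
grip_force: 79.4
```

Run:
```python
from h import *
s=telemetry.get_state();print(s['tcp_pos'],s['ee_rot'],bay(s['tcp_pos']),np.rad2deg(Ro.from_rotvec(s['ee_rot']).as_matrix()[:,1][:2]))
print(np.degrees(np.arctan2(*Ro.from_rotvec(s['ee_rot']).as_matrix()[[1,0],1])))
snap('wrist','w5')
```

```text
[ 0.48094598 -0.07955741  0.1252672 ] [ 2.09120895e+00  2.34435405e+00 -1.62143057e-04] [ -5.7 -36. ] [56.92374613  6.51870187]
6.532847715443519
```

View pics/w5.png

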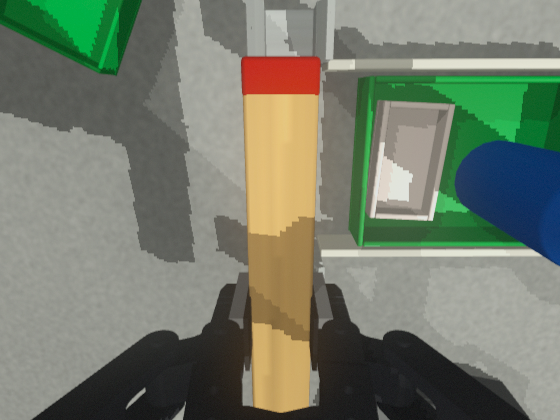

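Run:
```python
from h import *
v=load('w5');P=cloud(v)
a=P[55:270,225:335].reshape(-1,3)
for zl,zh,n in[(.140,.160,'bar'),(.044,.056,'Lsup')]:
    b=a if n=='bar' else P[0:70,230:345].reshape(-1,3)
    m=(b[:,2]>zl)&(b[:,2]<zh); q=(b[m][:,:2]-O)@B.T*1000
    print(n,m.sum(),np.nanmedian(b[m][:,2]),np.percentile(q,[1,50,99],axis=0).round(1),cv2.minAreaRect(q.astype(np.float32)))
r=P[60:260,345:560].reshape(-1,3);im=v[0][60:260,345:560].reshape(-1,3).astype(int)
m=(im[:,1]>im[:,0]+50)&(abs(r[:,2]-.035)<.004);q=(r[m][:,:2]-O)@B.T*1000;print('tray',np.percentile(q,[1,99],axis=0))
b=P[100:140,255:310].reshape(-1,3);print('bartop z near end',np.nanmedian(b[:,2]),'mid',np.nanmedian(P[240:260,260:305,2]))
```

```text
bar 15344 0.14895376076869732 [[-17.8 -13. ]
 [ -6.2  27.2]
 [  5.6  57.2]] ((-6.072815418243408, 21.678091049194336), (72.37137603759766, 24.516143798828125), 89.99361419677734)
Lsup 1796 0.04903190328494301 [[-24.4  64.9]
 [ 15.1  80. ]
 [ 22.9  93.3]] ((-0.6976699829101562, 79.31827545166016), (29.62245750427246, 47.84662628173828), 89.9052734375)
tray [[ 47.48570854 -54.71412939]
 [160.73386862  56.1232179 ]]
bartop z near end 0.1489314976149283 mid 0.14903023108869495
```

Emit:
drive_tool(
  rows=[
    [[0,0.018,0.25,0,0,0,0],[0,0.018,0.468,-0.2,0,0,0],[0,0.018,0.468,-0.5,0,0,0],[0,0.018,0.468,-0.75,0,0,0],[0,0.018,0.468,-0.75,0,0,0],[0,0.018,0.468,-0.75,0,0,0]],
  ],
)

```text
time: 16.95
tcp_pos: [0.4829, -0.0433, 0.0659]
ee_rot: [2.092, 2.343, 0.001]
contact_force: [0.1, -0.2, -2.2]
grip_width: 0.262
grip_force: 79.4
```

Run:
```python
from h import *
v=snap('wrist','w6');P=cloud(v);s=telemetry.get_state();print(bay(s['tcp_pos']),s['tcp_pos'])
p=P.reshape(-1,3);im=v[0].reshape(-1,3).astype(int)
q=(p[:,:2]-O)@B.T*1000
m=(im[:,0]>im[:,2]+45)&(p[:,2]>.075)&(p[:,2]<.1)&(abs(q[:,0])<25);print('bar',np.median(p[m][:,2]),np.percentile(q[m],[1,99],axis=0).round(1))
m=(abs(p[:,2]-.05)<.005)&(q[:,1]>60)&(abs(q[:,0])<35);print('sup',np.percentile(q[m],[1,99],axis=0).round(1))
```

```text
[ 0.5 -0.1] [ 0.4830573  -0.04317058  0.06598978]
bar 0.08959293246882588 [[-11.6 -41.9]
 [ 11.7  92.7]]
sup [[-24.4  64.8]
 [ 22.9  94.2]]
```

View pics/w6.png

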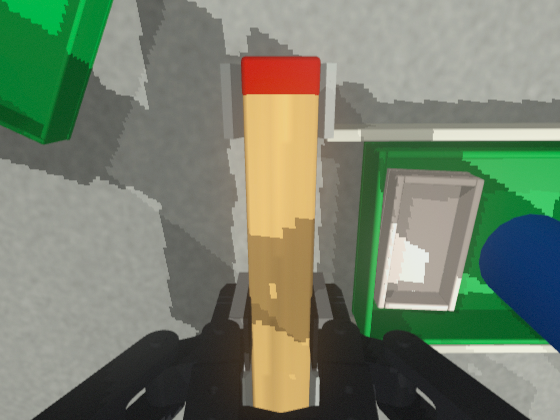

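The bar is above the left notch (end at (281,75), cheeks at u≈230 and 330) and well centred. I'll lower it slowly.

Emit:
drive_tool(
  rows=[
    [[0,-0.009,0.012,-0.1,0,0,0],[0,-0.009,0.012,-0.2,0,0,0],[0,-0.009,0.012,-0.28,0,0,0],[0,-0.009,0.012,-0.34,0,0,0],[0,-0.009,0.012,-0.4,0,0,0],[0,-0.009,0.012,-0.4,0,0,0]],
  ],
)

```text
time: 17.75
tcp_pos: [0.4816, -0.0417, 0.0327]
ee_rot: [-2.091, -2.344, 0.001]
contact_force: [0.2, 0.1, -3.3]
grip_width: 0.263
grip_force: 79.4
```

Emit:
drive_tool(
  rows=[
    [[0,0,0,-0.03,0,0,0],[0,0,0,-0.06,0,0,0],[0,0,0,-0.085,0,0,0],[0,0,0,-0.085,0,0,0]],
  ],
)

```text
time: 18.25
tcp_pos: [0.4818, -0.0417, 0.0262]
ee_rot: [-2.092, -2.344, 0.0]
contact_force: [-0.3, -1.0, -1.9]
grip_width: 0.26
grip_force: 79.7
```

Emit:
drive_tool(
  rows=[
    [[0,0,0,-0.01,0,0,0],[0,0,0,-0.01,0,0,0]],
  ],
)

```text
time: 18.5
tcp_pos: [0.4819, -0.0417, 0.0261]
ee_rot: [2.091, 2.344, 0.0]
contact_force: [-5.9, 0.5, 14.1]
grip_width: 0.263
grip_force: 81.7
```

Emit:
drive_tool(
  rows=[
    [[0,0,0,-0.01,0,0,0],[0,0,0,-0.01,0,0,0]],
  ],
)

```text
time: 18.75
tcp_pos: [0.4819, -0.0417, 0.026]
ee_rot: [2.091, 2.344, 0.001]
contact_force: [-12.2, 0.8, 32.6]
grip_width: 0.262
grip_force: 84.3
```

It is seated: the upward force rose sharply with no further travel. I'll relieve the load, open a little (the tray front is 48 mm away) and rise.

Emit:
drive_tool(
  rows=[
    [[0,0,0,0.02,0,0,0],[0.35,0,0,0.02,0,0,0],[0.45,0,0,0.02,0,0,0],[0.45,0,0,0.02,0,0,0],[0.45,0,0,0.02,0,0,0],[0.45,0,0,0.2,0,0,0],[0.45,0,0,0.6,0,0,0],[0.45,0,0,1,0,0,0]],
  ],
)

```text
time: 19.75
tcp_pos: [0.4817, -0.0417, 0.1065]
ee_rot: [2.091, 2.344, 0.0]
contact_force: [0.4, -0.3, 0.1]
grip_width: 0.449
grip_force: 0.0
```

Emit:
drive_tool(
  rows=[
    [[0.45,-0.3,0,0.6,0,0,0],[0.45,-1,0,1,0,0,0],[0.45,-1,0,1,0,0,0],[0.45,-1,0,1,0,0,0]],
  ],
)

```text
time: 20.25
tcp_pos: [0.4022, -0.0417, 0.1854]
ee_rot: [2.091, 2.343, 0.002]
contact_force: [1.2, 0.7, 0.2]
grip_width: 0.451
grip_force: 0.0
```

Emit:
drive_tool(
  rows=[
    [[0.45,-0.3,-0.6,0,0,0,0],[0.45,-0.3,-1,0,0,0,0],[0.45,-0.3,-1,0,0,0,0]],
  ],
)

```text
time: 20.62
tcp_pos: [0.378, -0.1232, 0.184]
ee_rot: [-2.094, -2.341, 0.001]
contact_force: [-0.5, 0.3, 0.4]
grip_width: 0.448
grip_force: 0.0
```

Emit:
drive_tool(
  rows=[
    [[0.45,0,-0.6,0,0,0,0],[0.45,0,-1,0,0,0,0],[0.45,0,-1,0,0,0,0]],
  ],
)

```text
time: 21.0
tcp_pos: [0.3781, -0.2027, 0.1839]
ee_rot: [-2.093, -2.341, 0.001]
contact_force: [0.8, 0.4, 0.7]
grip_width: 0.451
grip_force: 0.0
```

Run:
```python
from h import *
v=snap('top','t3');snap('scene','s3');P=cloud(v);im=v[0].reshape(-1,3).astype(int)
p=P.reshape(-1,3);q=(p[:,:2]-O)@B.T*1000
m=(im[:,0]>im[:,2]+45)&(abs(q[:,0])<40)&(abs(q[:,1])<120)&(p[:,2]>.03);print(m.sum(),np.median(p[m][:,2]),np.percentile(q[m],[0,50,100],axis=0).round(1))
for lo,hi in((-95,-60),(60,95)):
    k=m&(q[:,1]>lo)&(q[:,1]<hi);print(lo,np.median(p[k][:,2]),np.median(q[k][:,0]))
a=cv2.resize(cv2.imread('pics/t3.png')[120:240,240:400],(400,300));b=cv2.resize(cv2.imread('pics/s3.png')[150:270,210:370],(400,300))
cv2.imwrite('pics/c5.png',np.hstack([a,b]))
```

```text
648 0.04919689563256767 [[-12.6 -94.2]
 [ -1.    0.5]
 [ 11.9  95. ]]
-95 0.04920363083218495 -1.0154411980396643
60 0.049121203976496865 -0.6055874340458322
```

View pics/c5.png

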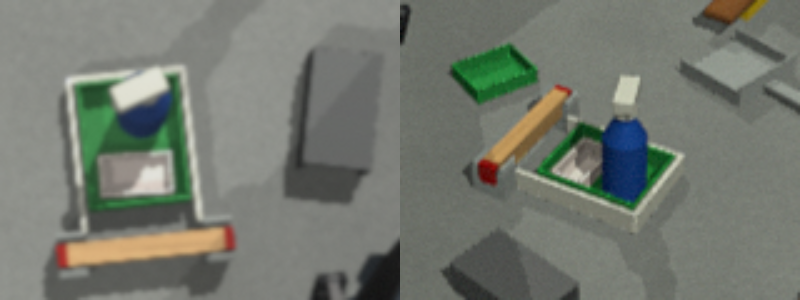

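The bar lies in both notches, its top level at 49 mm and its ends at y = ±95 mm. The tray is home, the bottle is standing and the dish is in the tray.

```bash
python3 -c "
from workcell import ctrl
print(ctrl.close_job())"
```

```text
the job is handed in; nothing more can be done
None
```

The job is done and handed in at about 21 s: the tray is fully home with its load upright, and the retaining bar sits centred and level in both notches.

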